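Press the plugs home along the flange

TASK

On the blue flange cover, run your fingertips along the curved row of four orange plugs, starting at the plug on the yellow stripe, and gently press each one down onto its rubber ring in turn before going on to the next. From the first plug to the last follow the row with the fingertips close above it (no more than about 3 cm over the plugs), without swinging away. Do not lift anything, keep the cover where it is, and leave the bearing, bracket, jar and screwdriver alone.

Things in the scene. Friction and masses are not known exactly. Their poses are not given: they have to be found in the camera images.
- cover: Loose round blue flange cover, about 2.4 kg: disc 240 mm across, 24 mm thick, bare metal hub on top (72 mm across, 12 mm high). Origin: centre of its underside; z up. Four plugs on an arc of 90 mm radius, 46 mm apart, at -43.8, -14.6, +14.6, +43.8 degrees from its x axis (counter-clockwise). A yellow stripe 14 mm wide runs radially through the first plug.
- plug1 (a joint): How far the first (the one on the yellow stripe) plug has been pushed in, in m: 0 = as far out as it goes, 0.008 = its head rests on its rubber ring (home), 0.010 = ring fully squeezed, hard stop. Starts at 0 to 0.002. Moves straight down only, needs about 5 N, stays where it is left and does not spring back.
- plug1_top (a point): Centre of the flat top of the first (the one on the yellow stripe) plug: orange disc head 25 mm across and 6 mm thick on a grey 15 mm stem. Moves with the plug: at joint 0 it is 16 mm above the cover's upper face (40 mm above the bench), at home 8 mm above that face. The black rubber ring under it is 30 mm across, 2 mm thick.
- plug2 (a joint): How far the second plug has been pushed in, in m: 0 = as far out as it goes, 0.008 = its head rests on its rubber ring (home), 0.010 = ring fully squeezed, hard stop. Starts at 0 to 0.002. Moves straight down only, needs about 5 N, stays where it is left and does not spring back.
- plug2_top (a point): Centre of the flat top of the second plug: orange disc head 25 mm across and 6 mm thick on a grey 15 mm stem. Moves with the plug: at joint 0 it is 16 mm above the cover's upper face (40 mm above the bench), at home 8 mm above that face. The black rubber ring under it is 30 mm across, 2 mm thick.
- plug3 (a joint): How far the third plug has been pushed in, in m: 0 = as far out as it goes, 0.008 = its head rests on its rubber ring (home), 0.010 = ring fully squeezed, hard stop. Starts at 0 to 0.002. Moves straight down only, needs about 5 N, stays where it is left and does not spring back.
- plug3_top (a point): Centre of the flat top of the third plug: orange disc head 25 mm across and 6 mm thick on a grey 15 mm stem. Moves with the plug: at joint 0 it is 16 mm above the cover's upper face (40 mm above the bench), at home 8 mm above that face. The black rubber ring under it is 30 mm across, 2 mm thick.
- plug4 (a joint): How far the fourth and last plug has been pushed in, in m: 0 = as far out as it goes, 0.008 = its head rests on its rubber ring (home), 0.010 = ring fully squeezed, hard stop. Starts at 0 to 0.002. Moves straight down only, needs about 5 N, stays where it is left and does not spring back.
- plug4_top (a point): Centre of the flat top of the fourth and last plug: orange disc head 25 mm across and 6 mm thick on a grey 15 mm stem. Moves with the plug: at joint 0 it is 16 mm above the cover's upper face (40 mm above the bench), at home 8 mm above that face. The black rubber ring under it is 30 mm across, 2 mm thick.
- bearing: Loose steel bearing ring, 52 mm outside, 24 mm bore, 15 mm high, lying on the cover's hub. Origin: centre of its underside. Leave alone.
- bracket: Loose dark steel angle bracket, foot 50 x 70 x 10 mm with an upright 45 mm high. Origin: centre of the underside of its foot. Leave alone.
- jar: Loose white jar with black cap, 56 mm across, 70 mm high, standing on the bench. Origin: centre of its underside. Leave alone.
- screwdriver: Loose screwdriver, 190 mm long, lying on the bench. Origin: under its middle, x along it. Leave alone.
Mind the look-alikes: they are no part of the job. Of the things that look like the cover, take the one that is farthest to the robot's right at the start.

How it is judged:
On the way, in this order (a step that is already met when the one before it is completed fails the run):
1. The first (the one on the yellow stripe) plug is pressed home (in by more than 6 mm) (value of joint plug1 above 0.006 m and value of joint each of plug2, plug3, plug4 below 0.006 m), for 0.05 s.
2. The second plug is pressed home (in by more than 6 mm) (value of joint plug2 above 0.006 m and value of joint each of plug3, plug4 below 0.006 m), for 0.05 s.
3. The third plug is pressed home (in by more than 6 mm) (value of joint plug3 above 0.006 m and value of joint plug4 below 0.006 m), for 0.05 s.
4. The fourth and last plug is pressed home (in by more than 6 mm) (value of joint plug4 above 0.006 m), for 0.05 s.
At the end, for the whole second after the job is handed in: All four plugs are in by more than 6 mm (heads within 2 mm of their rubber rings); the cover lies flat and still within 20 mm of its start (its first plug within 30 mm); bearing, bracket, jar and screwdriver lie still within 20 mm of their starts (value of joint each of plug1, plug2, plug3, plug4 above 0.006 m and distance of each of cover, bearing, bracket, jar, screwdriver from where it was at the start of the episode below 0.02 m and distance of plug1_top from where it was at the start of the episode below 0.03 m and angle between cover's own z axis and vertical below 0.05 rad and linear speed of cover below 0.02 m/s and linear speed of each of bearing, bracket, jar, screwdriver below 0.03 m/s); the robot touches nothing.
It fails at once if A bystander (bearing, bracket, jar or screwdriver) is picked up or shifted by more than 20 mm (distance of any of bearing, bracket, jar, screwdriver from where it was at the start of the episode above 0.02 m).
It fails at once if The cover is lifted or shifted by more than 20 mm, turned so that its first plug shifts by more than 30 mm, or tipped (distance of cover from where it was at the start of the episode above 0.02 m or distance of plug1_top from where it was at the start of the episode above 0.03 m or angle between cover's own z axis and vertical above 0.12 rad).
It fails at once if The fingers press on the cover or a plug with more than 45 N (contact force between the fingers and cover above 45 N).
It fails at once if Between the first plug and the last the TCP rises over 80 mm above the cover's face (fingertips about 60 mm) or strays over 40 mm from the plugs' arc (value of joint plug1 above 0.006 m and value of joint plug4 below 0.006 m and (z of the grasp point in the frame of cover above 0.104 m or horizontal distance between the grasp point and cover above 0.13 m or horizontal distance between the grasp point and cover below 0.05 m)).
It also fails if it takes over 42 s, if anything falls off the work surface, if the arm or the gripper's body presses on something with over 40 N, if the wrist force passes 120 N, or if a joint passes its speed limit or range.

ROBOT

A 6-joint arm with a two-finger parallel gripper is mounted at the origin on the work surface. World frame = base frame: x ahead of the robot, y to its left, z up, the work surface at z = 0. Lengths are in m, angles in rad, forces in N, time in s.
With the tool pointing down it reaches from about 0.35 to 0.775 m from the base axis. Payload 7.3 kg.
Tool frame: the origin (TCP) lies between the finger pads, 19 mm behind the fingertips; this is the grasp point; z points along the fingers, y is the line along which they close (so a half turn about z gives the same grasp; the last joint's range is limited). The gripper opens to 92 mm and grips with 3 to 60 N. Pads are 19 mm wide; open, the fingers measure 130 mm over their backs; the gripper's body (75 mm by 190 mm) begins 47 mm behind the grasp point.
Start: joints at [-1.453, 0.342, 1.524, -0, 1.275, -0.146], TCP at [0.137, -0.507, 0.246] pointing down, gripper open.
Joint ranges: [-2.53, 2.53], [-0.77, 2.02], [0.04, 2.7], [-1, 4.14], [0.28, 2.66], [-3.11, 3.11]. Speed limits (rad/s): [2.57, 2.57, 3.14, 3.14, 3.14, 3.14].

INTERFACE

Orientations are given as [roll, pitch, yaw] about the fixed x, y, z axes, in that order (R = Rz(yaw) Ry(pitch) Rx(roll)).
In Python, from cell import observe, read_camera, calibration, hand_in gives the robot as it stands.
- The arm moves only by the tool send_rows, never from a script. Its argument "targets" is a list of rows, each a list of 5 numbers: the opening, from 0 (shut) to 1 (fully open), then the shift along the world's x, y, z in m, then the turn about the world's z in rad. A call has 1 to 5 rows; each row shifts and turns the commanded pose from where the row before left it; what a row does not reach is not made up. A row lasts 1/10 s, in which the tool goes at most 50 mm and 8.59 degrees, less where a joint would pass 70% of its speed; a pose out of reach is approached as far as the arm can. A call is refused whole if a number of a shift passes 0.05 or a number of a turn 0.15, either way. A call with a gripper value outside its range is refused whole. The fingers move at their own pace and stop on an object; "grip_force" is the grip in N (left out, the last holds). Time passes only in rows, so rows that do not move let the fingers close. It gives the time, the measured TCP pose, the force, the opening and the grip force at its end, in the units of the state.
- observe(): the state, without advancing time (a new reading comes with each control period).
- read_camera(name): name is "scene" or "top"; returns (picture, depth): 400x640x3 uint8, red, green, blue; 400x640 float32, m along the optical axis (not along the pixel's ray), 0 where there is no reading.
- calibration(name): a dict with "intrinsics" (3x3 intrinsics, pixels), "world_to_cam" (4x4, takes a point from world to camera coordinates). Camera axes: x right, y up, looking along -z (the intrinsics and any distortion apply to the point x, -y, -z); pixel columns grow to the right and rows downward; lengths in m; the calibration is good to about 2 mm. A picture is of the moment at which its call begins. calibration takes no time and is no camera call.
- hand_in(): hands the job in; it is judged then, once.
The state is a dict: "time": time; "qpos": joint angles; "qvel": joint speeds; "joint_efforts": joint torques, N m; "tool_pos": TCP position; "tool_rot": TCP orientation; "contact_force": force on the tool from outside, world axes, zero at the start; "torque": the same for the moment, N m; "opening": finger opening in m; "grip_force": force on a finger pad.
Only numpy, scipy, OpenCV 4.12 (cv2) and the standard library are available. Lean on these libraries where they do the work, as an engineer would, in place of code of your own. Each camera call takes 0.05 s, during which the arm holds its last target. There are 200 camera calls.

## Working session

There is one attempt and no reset: what is moved stays moved. The work goes in short steps, Python scripts to look and compute and a tool call to move; the robot and the scene stay as the last step left them, time stands still between calls to the robot, and variables do not carry over. Pictures are saved under pics/ and viewed, at most 10 in all, crops included, and the job is handed in when it is done.

Besides the shell and the picture viewer there is one more tool, called after "Call:" in YAML: its name, and indented under it one key for each argument. send_rows: Moves the arm, as the interface text tells. Its arguments: {"type":"object","properties":{"targets":{"type":"array","items":{"type":"array","items":{"type":"number"}}},"grip_force":{"type":"number"}},"required":["targets"]}

```bash
mkdir -p pics; python3 - <<'E'
from cell import *
import cv2,numpy as np
for n in("top","scene"):
    p,d=read_camera(n); np.savez(f"pics/{n}0.npz",p=p,d=d); cv2.imwrite(f"pics/{n}0.png",p[:,:,::-1])
    c=calibration(n); print({k:np.round(v,3).tolist() for k,v in c.items()})
s=observe();print(s)
E
```

```text
{'intrinsics': [[376.738, 0.0, 321.72], [0.0, 376.738, 195.571], [0.0, 0.0, 1.0]], 'world_to_cam': [[0.02, -1.0, -0.014, 0.14], [0.996, 0.019, 0.09, -0.514], [-0.09, -0.015, 0.996, -0.993], [0.0, 0.0, 0.0, 1.0]]}
{'intrinsics': [[477.529, 0.0, 323.719], [0.0, 477.529, 199.784], [0.0, 0.0, 1.0]], 'world_to_cam': [[-0.813, 0.583, -0.01, 0.328], [-0.409, -0.559, 0.721, 0.23], [0.415, 0.59, 0.693, -1.482], [0.0, 0.0, 0.0, 1.0]]}
{'time': 0.1, 'qpos': array([-1.45298777e+00,  3.42635580e-01,  1.52492101e+00,  1.41381555e-05,
        1.27541198e+00, -1.45957385e-01]), 'qvel': array([-0.00219019, -0.00096961, -0.00461313, -0.0001972 ,  0.00088474,
        0.00223153]), 'joint_efforts': array([ 1.88042235e-03, -4.32004094e+01, -2.44695389e+01,  7.18342303e-02,
        5.25869080e-02, -5.24531765e-05]), 'tool_pos': array([ 0.13688354, -0.50648801,  0.24492368]), 'tool_rot': array([-3.14023334e+00, -2.13488533e-04,  2.63761671e-01]), 'contact_force': array([ 0.57987015,  0.46727246, -0.25085475]), 'torque': array([-0.0454107 , -0.00184567,  0.0546964 ]), 'grip_force': 0.0, 'opening': 0.09197612831458565}
```

View pics/top0.png

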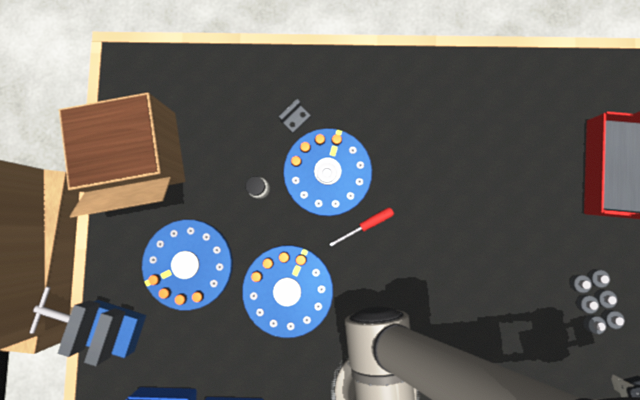

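View pics/scene0.png

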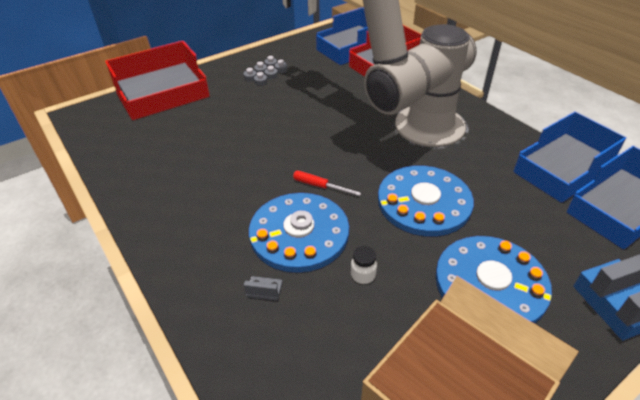

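The target is the right-most cover, with the bearing on its hub, at about (328,172) in top and (299,230) in scene. In top, plug1 is on the stripe at (337,139), followed by (320,139), (305,147) and (295,160). In scene they are at (262,234), (272,246), (290,252) and (310,251).

```bash
cat >h.py <<'E'
from cell import *
import cv2,numpy as np
def P(n):
    c=calibration(n);return c["intrinsics"]@np.diag([1,-1,-1])@c["world_to_cam"][:3]
def ray(n,uv,z):
    M=P(n);u,v=uv  # plane z
    A=np.array([M[0]-u*M[2],M[1]-v*M[2]]);return np.r_[np.linalg.solve(A[:,:2],-A[:,2]*z-A[:,3]),z]
def plugs(n,p,guess):
    hsv=cv2.cvtColor(p,cv2.COLOR_RGB2HSV)
    m=cv2.inRange(hsv,(8,120,90),(20,255,255))
    k,l,s,c=cv2.connectedComponentsWithStats(m)
    out=[]
    for g in guess:
        i=1+np.argmin(np.linalg.norm(c[1:]-g,axis=1)+1000*(s[1:,4]<15)); out.append(c[i]);print(n,g,c[i].round(1),s[i])
    return np.array(out)
E
python3 - <<'E'
from h import *
G=dict(top=[(337,139),(320,139),(305,147),(295,160)],scene=[(262,234),(272,246),(290,252),(310,251)])
q={}
for n in G: 
    p=np.load(f"pics/{n}0.npz")["p"];q[n]=plugs(n,p,G[n])
X=cv2.triangulatePoints(P("top"),P("scene"),q["top"].T,q["scene"].T);X=(X[:3]/X[3]).T
print(X.round(4))
for n in G:print(n,np.array([ray(n,u,.037) for u in q[n]]).round(4).tolist())
# cover disc
for n in G:
    p=np.load(f"pics/{n}0.npz")["p"];h=cv2.cvtColor(p,cv2.COLOR_RGB2HSV)
    m=cv2.inRange(h,(100,120,60),(120,255,255));k,l,s,c=cv2.connectedComponentsWithStats(m)
    i=l[190,340] if n=="top" else l[225,262]
    cs,_=cv2.findContours((l==i).astype(np.uint8),cv2.RETR_EXTERNAL,cv2.CHAIN_APPROX_NONE)
    e=cv2.fitEllipse(cv2.convexHull(max(cs,key=len)));print(n,s[i],e,ray(n,e[0],.02))
# arc fit of the plugs with radius 90
from scipy.optimize import least_squares
a=np.radians([-43.8,-14.6,14.6,43.8])
T=np.mean([[ray(n,u,.037)[:2] for u in q[n]] for n in G],0)
f=lambda v:(v[:2]+.09*np.c_[np.cos(a+v[2]),np.sin(a+v[2])]-T).ravel()
r=least_squares(f,[.55,.12,1.]);print(r.x,f(r.x).round(4)); print((T+f(r.x).reshape(4,2)).round(4))
E
```

```text
top (337, 139) [335.2 140.2] [332 135   9   9  23]
top (320, 139) [319.3 139.2] [315 135  10   9  32]
top (305, 147) [304.9 147.8] [301 143   9   9  28]
top (295, 160) [295.5 162.7] [292 159   9   7  19]
scene (262, 234) [262.  233.8] [258 230  10   8  57]
scene (272, 246) [271.9 245.8] [267 241  11  10  68]
scene (290, 252) [289.4 252.5] [285 248  10   9  58]
scene (310, 251) [309.7 251.4] [305 247  11   9  61]
[[0.6625 0.1155 0.0357]
 [0.6633 0.1595 0.0349]
 [0.6402 0.1977 0.0318]
 [0.6001 0.2214 0.0302]]
top [[0.6606, 0.1166, 0.037], [0.6626, 0.1596, 0.037], [0.6383, 0.1979, 0.037], [0.597, 0.2223, 0.037]]
scene [[0.6638, 0.1157, 0.037], [0.6642, 0.161, 0.037], [0.6427, 0.2011, 0.037], [0.6042, 0.2253, 0.037]]
top [ 283  128   89   88 4525] ((327.3549499511719, 171.822265625), (87.71115112304688, 88.64793395996094), 84.16835021972656) [0.57650888 0.13619131 0.02      ]
scene [ 249  193  100   79 4427] ((298.6929016113281, 231.84756469726562), (79.48772430419922, 100.77645874023438), 85.78279876708984) [0.5834161 0.1477331 0.02     ]
[0.57559847 0.13735765 0.51690415] [ 0.0006 -0.0009 -0.0009  0.0004 -0.0004  0.0006  0.0007 -0.0002]
[[0.6629 0.1153]
 [0.6625 0.1607]
 [0.6401 0.2001]
 [0.6013 0.2236]]
```

Call:
send_rows:
  targets:
    - [0, 0.03, 0.035, 0, 0]
    - [0, 0.03, 0.035, 0, 0]
    - [0, 0.03, 0.035, 0, 0]
    - [0, 0.03, 0.035, 0, 0]
    - [0, 0.03, 0.035, 0, 0]

```text
time: 0.6
tool_pos: [0.2876, -0.3302, 0.2453]
tool_rot: [-3.141, 0.0, 0.263]
contact_force: [1.0, 1.3, 0.9]
opening: 0.0564
grip_force: 0.0
```

Call:
send_rows:
  targets:
    - [0, 0.03, 0.035, 0, 0]
    - [0, 0.03, 0.035, 0, 0]
    - [0, 0.03, 0.035, 0, 0]
    - [0, 0.03, 0.035, 0, 0]
    - [0, 0.03, 0.035, 0, 0]

```text
time: 1.1
tool_pos: [0.4377, -0.1551, 0.2454]
tool_rot: [-3.142, 0.0, 0.264]
contact_force: [1.6, -0.4, 0.6]
opening: 0.0165
grip_force: 0.0
```

Call:
send_rows:
  targets:
    - [0, 0.03, 0.035, 0, 0]
    - [0, 0.03, 0.035, 0, 0]
    - [0, 0.03, 0.035, 0, 0]
    - [0, 0.03, 0.035, 0, 0]
    - [0, 0.03, 0.035, 0, 0]

```text
time: 1.6
tool_pos: [0.5877, 0.0199, 0.2451]
tool_rot: [-3.142, 0.001, 0.264]
contact_force: [0.1, 0.1, -0.5]
opening: 0.0002
grip_force: 0.0
```

Call:
send_rows:
  targets:
    - [0, 0.025, 0.032, 0, 0]
    - [0, 0.025, 0.032, 0, 0]
    - [0, 0.025, 0.031, 0, 0]
    - [0, 0, 0, -0.04, 0]
    - [0, 0, 0, -0.04, 0]

```text
time: 2.1
tool_pos: [0.6629, 0.1146, 0.1647]
tool_rot: [3.141, -0.002, 0.266]
contact_force: [0.0, -0.6, -1.2]
opening: 0.0003
grip_force: 0.0
```

Call:
send_rows:
  targets:
    - [0, 0, 0, -0.04, 0]
    - [0, 0, 0, -0.03, 0]
    - [0, 0, 0, -0.015, 0]
    - [0, 0, 0, 0, 0]

```text
time: 2.5
tool_pos: [0.6605, 0.113, 0.078]
tool_rot: [-3.141, 0.005, 0.264]
contact_force: [-0.6, -0.7, 0.4]
opening: 0.0002
grip_force: 0.0
```

```bash
python3 - <<'E'
from h import *
ims=[]
for n,(u,v) in dict(top=(320,160),scene=(290,235)).items():
    p,d=read_camera(n); ims.append(cv2.resize(p[v-60:v+60,u-80:u+80],(400,300),interpolation=cv2.INTER_CUBIC))
cv2.imwrite("pics/a.png",np.hstack(ims)[:,:,::-1]);print(observe()["tool_pos"])
E
```

```text
[0.66273521 0.11318166 0.08175504]
```

View pics/a.png

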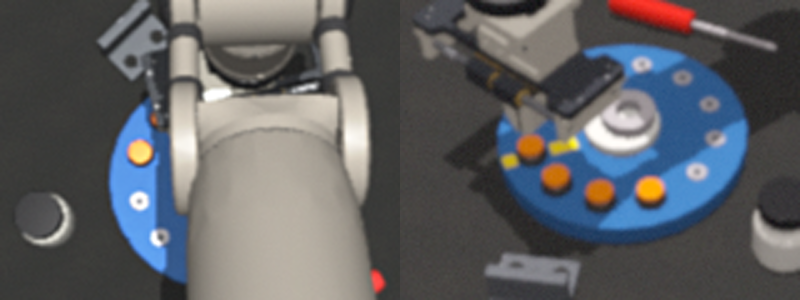

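The gripper hides plug1 in top. In scene it hovers by plug1 at crop (530,148), but I can't make out the fingertips clearly, so I'll project the tip and zoom in.

```bash
python3 - <<'E'
from h import *
p,d=read_camera("scene");t=observe()["tool_pos"];M=P("scene")
x0,y0=220,170
im=cv2.resize(p[y0:y0+100,x0:x0+130],None,fx=6,fy=6,interpolation=cv2.INTER_CUBIC)
for dz in(0,-.019,-.0435):
    q=M@np.r_[t+[0,0,dz],1];q=q[:2]/q[2];print(dz,q)
    cv2.circle(im,tuple(int(a) for a in (q-[x0,y0]+.5)*6),4,(0,255,0),1)
cv2.imwrite("pics/b.png",im[:,:,::-1]);print(t)
E
```

```text
0 [259.70014323 219.49004663]
-0.019 [260.54834157 225.22306854]
-0.0435 [261.61247559 232.41561222]
[0.66313446 0.11319178 0.08254479]
```

View pics/b.png

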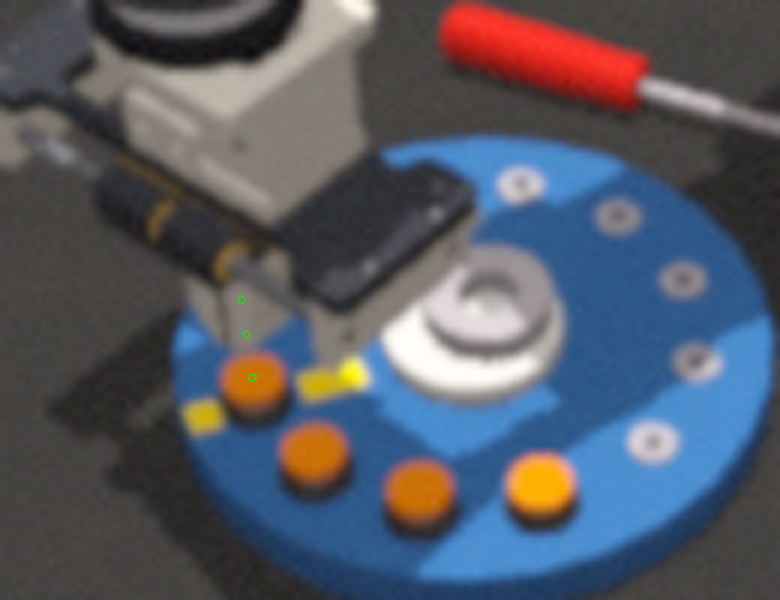

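The projected tip sits straight above plug1 at (250,380) in the zoom. Now I'll press it in small steps.

Call:
send_rows:
  targets:
    - [0, 0, 0.002, -0.01, 0]
    - [0, 0, 0, -0.008, 0]
    - [0, 0, 0, -0.003, 0]
    - [0, 0, 0, 0, 0]

```text
time: 3.05
tool_pos: [0.6617, 0.1151, 0.059]
tool_rot: [-3.142, 0.001, 0.264]
contact_force: [0.8, -0.6, -0.8]
opening: 0.0003
grip_force: 0.0
```

Call:
send_rows:
  targets:
    - [0, 0, 0, -0.002, 0]
    - [0, 0, 0, -0.001, 0]
    - [0, 0, 0, -0.001, 0]
    - [0, 0, 0, 0, 0]

```text
time: 3.45
tool_pos: [0.6621, 0.1151, 0.0561]
tool_rot: [3.141, -0.001, 0.264]
contact_force: [-1.3, 0.9, 4.2]
opening: 0.0002
grip_force: 2.3
```

Contact at 4 N, so the plug is moving.

Call:
send_rows:
  targets:
    - [0, 0, 0, -0.002, 0]
    - [0, 0, 0, -0.001, 0]
    - [0, 0, 0, -0.001, 0]
    - [0, 0, 0, 0, 0]

```text
time: 3.85
tool_pos: [0.6621, 0.1152, 0.0518]
tool_rot: [3.141, -0.001, 0.264]
contact_force: [-0.3, -0.7, 4.4]
opening: 0.0008
grip_force: 2.1
```

Call:
send_rows:
  targets:
    - [0, 0, 0, -0.001, 0]
    - [0, 0, 0, -0.001, 0]
    - [0, 0, 0, 0, 0]

```text
time: 4.15
tool_pos: [0.6621, 0.1152, 0.0497]
tool_rot: [3.141, -0.0, 0.264]
contact_force: [0.1, -0.9, 5.0]
opening: 0.0006
grip_force: 2.0
```

Call:
send_rows:
  targets:
    - [0, 0, 0, -0.001, 0]
    - [0, 0, 0, 0, 0]

```text
time: 4.35
tool_pos: [0.6621, 0.1152, 0.049]
tool_rot: [3.141, -0.001, 0.264]
contact_force: [-1.3, -0.6, 5.9]
opening: 0.0001
grip_force: 3.4
```

Call:
send_rows:
  targets:
    - [0, 0, 0, -0.001, 0]
    - [0, 0, 0, 0, 0]

```text
time: 4.55
tool_pos: [0.6622, 0.1152, 0.049]
tool_rot: [3.141, -0.001, 0.264]
contact_force: [-3.8, 0.7, 12.1]
opening: 0.0003
grip_force: 6.0
```

Force has risen to 12 N and z no longer drops: plug 1 is home. Next is plug 2.

Call:
send_rows:
  targets:
    - [0, 0, 0, 0.02, 0]
    - [0, 0, 0.023, 0, 0]
    - [0, 0, 0.022, 0, 0]
    - [0, 0, 0, -0.006, 0]
    - [0, 0, 0, 0, 0]

```text
time: 5.05
tool_pos: [0.661, 0.1601, 0.0598]
tool_rot: [3.142, 0.003, 0.265]
contact_force: [-1.1, -1.2, 0.5]
opening: 0.0003
grip_force: 0.0
```

Call:
send_rows:
  targets:
    - [0, 0, 0, -0.003, 0]
    - [0, 0, 0, -0.002, 0]
    - [0, 0, 0, -0.002, 0]
    - [0, 0, 0, 0, 0]

```text
time: 5.45
tool_pos: [0.6618, 0.1594, 0.0545]
tool_rot: [3.142, 0.001, 0.263]
contact_force: [-0.6, -0.0, 1.6]
opening: 0.0003
grip_force: 1.1
```

Call:
send_rows:
  targets:
    - [0, 0, 0, -0.002, 0]
    - [0, 0, 0, -0.001, 0]
    - [0, 0, 0, -0.001, 0]
    - [0, 0, 0, 0, 0]

```text
time: 5.85
tool_pos: [0.6619, 0.1595, 0.0506]
tool_rot: [3.141, 0.0, 0.263]
contact_force: [-2.7, -1.8, 4.0]
opening: 0.0005
grip_force: 2.0
```

Call:
send_rows:
  targets:
    - [0, 0, 0, -0.001, 0]
    - [0, 0, 0, -0.001, 0]
    - [0, 0, 0, 0, 0]

```text
time: 6.15
tool_pos: [0.662, 0.1596, 0.0491]
tool_rot: [3.141, 0.0, 0.264]
contact_force: [-4.2, -3.0, 6.9]
opening: 0.0007
grip_force: 3.6
```

Call:
send_rows:
  targets:
    - [0, 0, 0, -0.001, 0]
    - [0, 0, 0, 0, 0]

```text
time: 6.35
tool_pos: [0.662, 0.1596, 0.049]
tool_rot: [3.141, -0.0, 0.264]
contact_force: [-5.9, -3.0, 11.8]
opening: 0.0004
grip_force: 6.2
```

Plug 2 is home. Next is plug 3.

Call:
send_rows:
  targets:
    - [0, 0, 0, 0.02, 0]
    - [0, -0.011, 0.02, 0, 0]
    - [0, -0.011, 0.02, 0, 0]
    - [0, 0, 0, -0.006, 0]
    - [0, 0, 0, 0, 0]

```text
time: 6.85
tool_pos: [0.6395, 0.2003, 0.0603]
tool_rot: [3.141, 0.001, 0.265]
contact_force: [-0.0, -0.4, -0.4]
opening: 0.0004
grip_force: 0.0
```

Call:
send_rows:
  targets:
    - [0, 0, 0, -0.003, 0]
    - [0, 0, 0, -0.002, 0]
    - [0, 0, 0, -0.002, 0]
    - [0, 0, 0, 0, 0]

```text
time: 7.25
tool_pos: [0.6404, 0.1996, 0.0547]
tool_rot: [3.141, -0.001, 0.263]
contact_force: [-0.8, 0.4, 2.0]
opening: 0.0005
grip_force: 1.2
```

Call:
send_rows:
  targets:
    - [0, 0, 0, -0.002, 0]
    - [0, 0, 0, -0.001, 0]
    - [0, 0, 0, -0.001, 0]
    - [0, 0, 0, 0, 0]

```text
time: 7.65
tool_pos: [0.6404, 0.1997, 0.0508]
tool_rot: [3.141, -0.001, 0.264]
contact_force: [0.0, -1.8, 3.9]
opening: 0.0004
grip_force: 2.0
```

Call:
send_rows:
  targets:
    - [0, 0, 0, -0.001, 0]
    - [0, 0, 0, -0.001, 0]
    - [0, 0, 0, 0, 0]

```text
time: 7.95
tool_pos: [0.6405, 0.1997, 0.0491]
tool_rot: [3.141, -0.001, 0.264]
contact_force: [-0.7, -2.3, 6.6]
opening: 0.0007
grip_force: 3.1
```

Call:
send_rows:
  targets:
    - [0, 0, 0, -0.001, 0]
    - [0, 0, 0, 0, 0]

```text
time: 8.15
tool_pos: [0.6405, 0.1997, 0.049]
tool_rot: [3.141, -0.001, 0.264]
contact_force: [-2.7, -3.1, 11.6]
opening: 0.0005
grip_force: 5.8
```

Call:
send_rows:
  targets:
    - [0, 0, 0, 0.02, 0]
    - [0, -0.02, 0.012, 0, 0]
    - [0, -0.019, 0.012, 0, 0]
    - [0, 0, 0, -0.006, 0]
    - [0, 0, 0, 0, 0]

```text
time: 8.65
tool_pos: [0.6002, 0.2242, 0.0603]
tool_rot: [3.141, 0.002, 0.265]
contact_force: [0.2, -0.6, 0.1]
opening: 0.0007
grip_force: 0.0
```

Call:
send_rows:
  targets:
    - [0, 0, 0, -0.003, 0]
    - [0, 0, 0, -0.002, 0]
    - [0, 0, 0, -0.002, 0]
    - [0, 0, 0, 0, 0]

```text
time: 9.05
tool_pos: [0.6016, 0.2237, 0.0546]
tool_rot: [3.141, -0.001, 0.263]
contact_force: [0.2, -0.6, 1.6]
opening: 0.0001
grip_force: 0.8
```

Call:
send_rows:
  targets:
    - [0, 0, 0, -0.002, 0]
    - [0, 0, 0, -0.001, 0]
    - [0, 0, 0, -0.001, 0]
    - [0, 0, 0, 0, 0]

```text
time: 9.45
tool_pos: [0.6015, 0.2238, 0.0508]
tool_rot: [3.141, -0.001, 0.264]
contact_force: [1.6, -2.4, 4.4]
opening: 0.0006
grip_force: 1.9
```

Call:
send_rows:
  targets:
    - [0, 0, 0, -0.001, 0]
    - [0, 0, 0, -0.001, 0]
    - [0, 0, 0, 0, 0]

```text
time: 9.75
tool_pos: [0.6016, 0.2238, 0.049]
tool_rot: [3.141, -0.001, 0.264]
contact_force: [1.1, -2.9, 5.9]
opening: 0.0006
grip_force: 3.0
```

Call:
send_rows:
  targets:
    - [0, 0, 0, -0.001, 0]
    - [0, 0, 0, 0, 0]

```text
time: 9.95
tool_pos: [0.6016, 0.2238, 0.049]
tool_rot: [3.141, -0.002, 0.264]
contact_force: [-1.1, -3.4, 12.1]
opening: 0.0003
grip_force: 5.9
```

All four plugs are pressed. I'll retreat upward and then check.

Call:
send_rows:
  targets:
    - [0, 0, 0, 0.02, 0]
    - [0, 0, 0, 0.04, 0]
    - [0, 0, 0, 0.05, 0]
    - [0, 0, 0, 0.05, 0]
    - [0, 0, 0, 0.03, 0]

```text
time: 10.45
tool_pos: [0.6013, 0.2247, 0.2413]
tool_rot: [-3.141, -0.004, 0.264]
contact_force: [0.5, 0.9, -0.4]
opening: 0.0004
grip_force: 0.0
```

Call:
send_rows:
  targets:
    - [0, -0.02, -0.04, 0, 0]
    - [0, -0.02, -0.04, 0, 0]
    - [0, -0.02, -0.04, 0, 0]
    - [0, -0.02, -0.04, 0, 0]
    - [0, -0.02, -0.04, 0, 0]

```text
time: 10.95
tool_pos: [0.4994, 0.0232, 0.2369]
tool_rot: [-3.141, 0.001, 0.264]
contact_force: [0.8, -1.0, 0.2]
opening: 0.0003
grip_force: 0.0
```

Call:
send_rows:
  targets:
    - [0, -0.02, -0.04, 0, 0]
    - [0, -0.02, -0.04, 0, 0]
    - [0, -0.02, -0.04, 0, 0]
    - [0, -0.01, -0.04, 0, 0]
    - [0, 0, 0, 0, 0]

```text
time: 11.45
tool_pos: [0.4296, -0.1393, 0.2371]
tool_rot: [3.141, 0.001, 0.259]
contact_force: [0.3, 0.5, 0.1]
opening: 0.0005
grip_force: 0.0
```

```bash
python3 - <<'E'
from h import *
G=dict(top=[(337,139),(320,139),(305,147),(295,160)],scene=[(262,234),(272,246),(290,252),(310,251)])
ims=[]
for n,(u,v) in dict(top=(320,160),scene=(290,235)).items():
    p,d=read_camera(n); plugs(n,p,G[n]);ims.append(cv2.resize(p[v-60:v+60,u-80:u+80],(400,300),interpolation=cv2.INTER_CUBIC))
cv2.imwrite("pics/c.png",np.hstack(ims)[:,:,::-1])
E
```

```text
top (337, 139) [336.3 139.3] [332 135   9  10  30]
top (320, 139) [319.5 139.4] [315 135  10  10  34]
top (305, 147) [305.1 146.9] [301 143   9   9  29]
top (295, 160) [296.2 161.2] [292 157   9   9  26]
scene (262, 234) [262.1 236.3] [257 232  11   9  52]
scene (272, 246) [272.2 248. ] [267 244  11   9  62]
scene (290, 252) [289.8 254.5] [285 250  11   9  56]
scene (310, 251) [309.8 253.3] [305 249  11   9  58]
```

View pics/c.png

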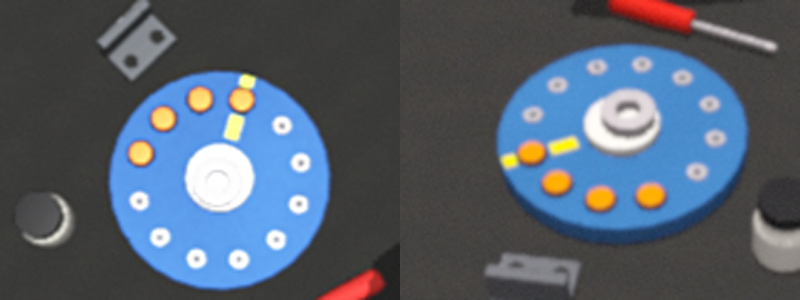

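All four heads dropped about 2.2 px in the scene view (about 8 mm) and now sit on their rings. The cover and the bystanders have not moved.

```bash
python3 -c "
from cell import *
print(hand_in())"
```

```text
the job is handed in; nothing more can be done
None
```

I pressed all four plugs home in order, starting at the yellow stripe, with the cover and the other objects left where they were, and handed the job in at about 11.5 s on the robot's clock; no verdict was returned.

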